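# Start the rinse on the water tower

## Task

Start the water tower's rinse with your fingertips: push the small round key fully in, then the square key fully in (both stay in by themselves), then press the long bar key fully down, and finish while still holding the bar down. Never press the large round key, and neither lift nor shift the glass or any of the other things standing round about.

Things in the scene. Friction and masses are not known exactly. Their poses are not given: they have to be found in the camera images.
- water_tower: fixed water tower; origin on the counter under its key panel's centre; +x to the back, +y left along the panel, z up. Panel: dark slab 85 (x) by 260 (y), 30 mm high; four white keys along y at -90, -30, 30, 90 mm, in varying order. Behind: drip tray 12 mm high, column 46 mm thick, 245 high at x = 222 mm, spout reaching forward to x = 133 mm at 150 to 215 mm height
- bar_module: the long bar key with its black surround (62x50 mm, 2 mm proud of the panel; all keys have one); origin on the panel's top face, at its centre; its axes are those of the water tower
- small_key (a joint): downward travel of the small round key: 0 up, 0.006 m fully in. 18 mm diameter. It has no return spring: about 3 N pushes it in and it stays where it is left.
- square_key (a joint): downward travel of the square key: 0 up, 0.006 m fully in. 28x28 mm. It has no return spring: about 3 N pushes it in and it stays where it is left.
- bar_key (a joint): downward travel of the long bar key: 0 up, 0.006 m fully in. 46 mm front to back (tower's x) by 14 mm wide. Sprung: about 4 N holds it fully down, and it comes up again when released.
- large_key (a joint): downward travel of the large round key: 0 up, 0.006 m fully in. 36 mm diameter. It has no return spring: about 3 N pushes it in and it stays where it is left. Not to be pressed.
- small_key_top (a point): centre of the top face of the small round key (moves down with it); point axes are those of the water tower; 10 mm above the black surround when up, 4 mm when fully in
- square_key_top (a point): centre of the top face of the square key (moves down with it); point axes are those of the water tower; 10 mm above the black surround when up, 4 mm when fully in
- bar_key_top (a point): centre of the top face of the long bar key (moves down with it); point axes are those of the water tower; 10 mm above the black surround when up, 4 mm when fully in
- large_key_top (a point): centre of the top face of the large round key (moves down with it); point axes are those of the water tower; 10 mm above the black surround when up, 4 mm when fully in
- glass: clear empty drinking glass, 64 mm diameter, 80 mm high, on the drip tray under the spout; origin at the centre of its underside; to be left alone
- cup_sleeves: stack of brown paper cups, 68 mm diameter, 114 mm high, to the left of the drip tray; origin at the centre of its underside; to be left alone
- pitcher: steel milk pitcher with handle, 72x113 mm, 104 mm high, to the right of the drip tray; origin at the centre of its underside; to be left alone
- tamper: coffee tamper, 58 mm diameter, 94 mm high, standing beyond the right end of the key panel; origin at the centre of its underside; to be left alone
- order_pad: white paper pad, 142x92 mm, 16 mm high, lying in front of the key panel; origin at the centre of its underside; to be left alone
- stamp: hand stamp with a knob handle, 24x34 mm, 74 mm high, standing beyond the left end of the key panel; origin at the centre of its underside; to be left alone

How it is judged:
On the way, in this order (a step that is already met when the one before it is completed fails the run):
1. the small round key is pushed in (value of joint small_key above 0.0045 m), for 0.1 s.
2. the square key is pushed in (value of joint square_key above 0.0045 m), for 0.1 s.
3. the long bar key is held down by the fingers (value of joint bar_key above 0.0045 m and contact force between the fingers and bar_module above 1 N), for 0.3 s.
At the end, for the whole second after the job is handed in: The small round and square keys are in by more than 4.5 mm of their 6 mm, the long bar key is down by more than 4.5 mm with the fingers pressing on it with more than 1 N, and the large round key is in by less than 2.5 mm (all of step 3 and value of joint each of small_key, square_key above 0.0045 m and value of joint large_key below 0.0025 m); the arm keeps its last pose, push and grip.
It fails at once if the large round key is pressed (over 2.5 mm) (value of joint large_key above 0.0025 m).
It fails at once if the square key is pressed (over 2.5 mm) before the small round key is in (value of joint square_key above 0.0025 m and value of joint small_key below 0.0045 m).
It fails at once if the long bar key is pressed (over 2.5 mm) before the square key is in (value of joint bar_key above 0.0025 m and value of joint square_key below 0.0045 m).
It fails at once if a bystander is lifted or shifted by more than 20 mm (distance of any of glass, cup_sleeves, pitcher, tamper, order_pad, stamp from where it was at the start of the episode above 0.02 m).
It also fails if it takes over 42 s, if anything falls off the work surface, if the arm or the gripper's body presses on something with over 40 N, if the wrist force passes 120 N, or if a joint passes its speed limit or range.

## Robot

A 6-joint arm with a two-finger parallel gripper is mounted at the origin on a cart in front of the work surface, level with it; the furniture and walls round the work are solid. World frame = base frame: x ahead of the robot, y to its left, z up, the work surface at z = 0. Lengths are in m, angles in rad, forces in N, time in s.
With the tool pointing down it reaches from about 0.375 to 0.975 m from the base axis. Payload 3.8 kg.
Tool frame: the origin (TCP) lies at the very end of the fingers, on their centre line; the grasp point (between the pads) lies 19 mm behind it (manip.grip_depth is the distance from the TCP to the grasp point, in m); z points along the fingers, y is the line along which they close (so a half turn about z gives the same grasp; the last joint's range is limited). The gripper opens to 88 mm and grips with 3 to 60 N. Pads are 18 mm wide; open, the fingers measure 123 mm over their backs; the gripper's body (75 mm by 187 mm) begins 45 mm behind the grasp point.
Start: joints at [1.255, 0.264, 1.604, -0, 1.274, -0.037], TCP at [0.186, 0.649, 0.239] pointing down, gripper open.
Joint ranges: [-2.63, 2.63], [-0.94, 2.18], [0.31, 2.57], [-1.31, 4.45], [0, 2.66], [-2.55, 2.55]. Speed limits (rad/s): [2.57, 2.57, 3.14, 3.14, 3.14, 3.14].

## Interface

Orientations are given as a rotation vector (axis times angle).
In Python, from workcell import monitor, eyes, manip gives the robot as it stands. The module is installed in compiled form; this text tells all that it offers.
- The arm moves only by the tool drive_tool, never from a script. Its argument "commands" is a list of rows, each a list of 3 entries, a list of its own where there are three numbers: the finger opening in cm, from 0 to 8.81, then the shift along the tool's x, y, z in cm, then the turn, a rotation vector about the tool's x, y, z in rad. A call has exactly 5 rows; each row shifts and turns the commanded pose from where the row before left it, along the tool's axes as they then stand; what a row does not reach is not made up. A row lasts 1/12 s, in which the tool goes at most 41.7 mm and 7.16 degrees, less where a joint would pass 70% of its speed; a pose out of reach is approached as far as the arm can. A call is refused whole if a number of a shift passes 4.17 or a number of a turn 0.125, either way. A call with a gripper value outside its range is refused whole. The fingers move at their own pace and stop on an object; "force" is the grip in N (left out, the last holds). Time passes only in rows, so rows that do not move let the fingers close, or fill a call up. It gives the time, the measured TCP pose, the force, the opening and the grip force at its end, in the units of the state.
- monitor.observe(): the state, without advancing time (a new reading comes with each control period).
- eyes.grab_frame(name): name is "side" or "top"; returns the picture (420x560x3 uint8, red, green, blue); there is no depth.
- eyes.camera_model(name): a dict with "K" (3x3 intrinsics, pixels), "eye" and "attitude" of the camera in the world. Camera axes: x right, y up, looking along -z (the intrinsics and any distortion apply to the point x, -y, -z); pixel columns grow to the right and rows downward; lengths in m; the calibration is good to about 2 mm. A picture is of the moment at which its call begins. camera_model takes no time and is no camera call.
- manip.finish_job(): hands the job in; it is judged then, once.
The state is a dict: "clock": time; "qpos": joint angles; "qvel": joint speeds; "tau": joint torques, N m; "eef_pos": TCP position; "orientation": TCP orientation; "ft_force": force on the tool from outside, world axes, zero at the start; "wrist_torque": the same for the moment, N m; "grip_width": finger opening in m; "gripper_force": force on a finger pad.
Only numpy, scipy, OpenCV 4.12 (cv2) and the standard library are available. Lean on these libraries where they do the work, as an engineer would, in place of code of your own. Each camera call takes 0.05 s, during which the arm holds its last target. There are 200 camera calls.

## Working session

There is one attempt and no reset: what is moved stays moved. The work goes in short steps, Python scripts to look and compute and a tool call to move; the robot and the scene stay as the last step left them, time stands still between calls to the robot, and variables do not carry over. Pictures are saved under pics/ and viewed, at most 10 in all, crops included, and the job is handed in when it is done.

Besides the shell and the picture viewer there is one more tool, called after "Request:" as name(argument=value, ...), one argument or row to a line, values as JSON. drive_tool: Moves the arm, as the interface text tells. Its arguments: {"type":"object","properties":{"commands":{"type":"array","items":{"type":"array"}},"force":{"type":"number"}},"required":["commands"]}

```bash
mkdir -p pics
python3 - <<'E'
from workcell import monitor, eyes, manip
import cv2
for n in("top","side"):
    cv2.imwrite(f"pics/{n}0.png",eyes.grab_frame(n)[:,:,::-1]); print(eyes.camera_model(n))
print(monitor.observe())
E
```

```text
{'K': array([[502.11867402,   0.        , 282.69436681],
       [  0.        , 502.11867402, 210.66303399],
       [  0.        ,   0.        ,   1.        ]]), 'eye': array([ 0.38942051, -0.08119153,  1.16126147]), 'attitude': array([ 0.11856443, -0.09164844, -1.58035412])}
{'K': array([[407.72779069,   0.        , 280.28356485],
       [  0.        , 407.72779069, 211.10123888],
       [  0.        ,   0.        ,   1.        ]]), 'eye': array([0.24619221, 0.26972518, 0.81863149]), 'attitude': array([ 0.25299899, -0.67118251, -2.33945892])}
{'clock': 0.1, 'qpos': array([ 1.25511044e+00,  2.64683194e-01,  1.60524749e+00,  7.69978154e-06,
        1.27372662e+00, -3.69154176e-02]), 'qvel': array([ 0.00026698, -0.00210676, -0.00401869,  0.00023041, -0.00127123,
        0.0008467 ]), 'tau': array([ 7.16193354e-04, -5.03611600e+01, -3.58077335e+01,  7.31517957e-02,
        2.32059049e-02, -5.40721157e-05]), 'eef_pos': array([0.18554726, 0.6483127 , 0.23750347]), 'orientation': array([-0.43642707, -3.11075634,  0.00319047]), 'ft_force': array([ 0.02056187, -0.00504515, -0.04023122]), 'wrist_torque': array([ 0.01065986, -0.01760434, -0.00545777]), 'gripper_force': 0.0, 'grip_width': 0.08808009186609204}
```

View pics/top0.png

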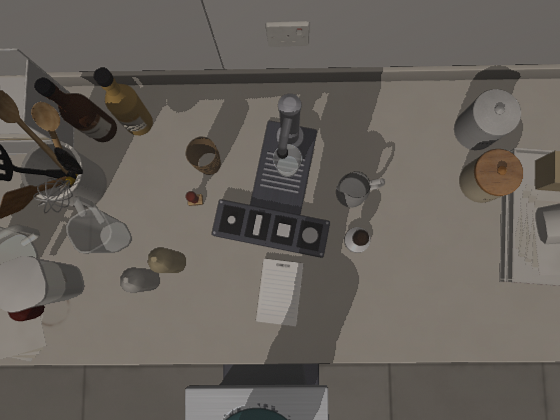

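View pics/side0.png

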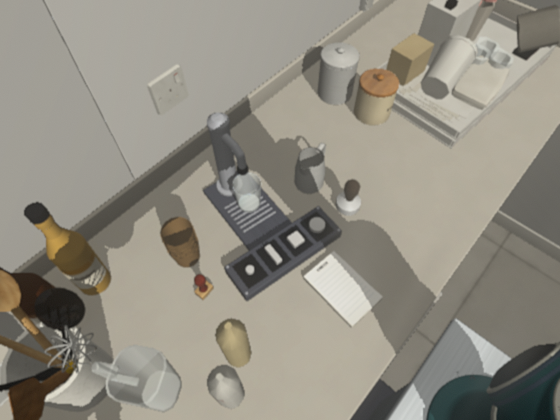

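Keys from left to right in the top view are small round (231,220), bar (257,225), square (283,230) and large round (310,235). In the side view they are at about (250,270), (273,253), (296,239) and (317,224). I'll triangulate them next.

```bash
cat > h.py <<'E'
from workcell import monitor, eyes, manip
import cv2, numpy as np
from scipy.spatial.transform import Rotation as R
def ray(n,uv):
    m=eyes.camera_model(n);K=m["K"]
    d=np.linalg.inv(K)@np.array([uv[0],uv[1],1.]); d=np.array([d[0],-d[1],-d[2]])
    return m["eye"],R.from_rotvec(m["attitude"]).apply(d)
def plane(n,uv,z):
    e,d=ray(n,uv);return e+d*(z-e[2])/d[2]
def tri(a,b):
    (e,d),(f,g)=ray("top",a),ray("side",b)
    s=np.linalg.lstsq(np.c_[d,-g],f-e,rcond=None)[0]
    return (e+d*s[0]+f+g*s[1])/2, np.linalg.norm(e+d*s[0]-f-g*s[1])
E
python3 - <<'E'
from h import *
seeds={"top":[(231,220),(257,225),(283,230),(310,235)],"side":[(250,270),(273,253),(296,239),(317,224)]}
C={}
for n in seeds:
    im=cv2.imread(f"pics/{n}0.png"); g=cv2.cvtColor(im,cv2.COLOR_BGR2GRAY)
    C[n]=[]
    for s in seeds[n]:
        th=(int(g[s[1],s[0]])+30)/2
        k,l,st,c=cv2.connectedComponentsWithStats((g>th).astype(np.uint8),connectivity=4)
        i=l[s[1],s[0]]; C[n].append(c[i]); print(n,s,g[s[1],s[0]],c[i].round(1),st[i], plane(n,c[i],.042).round(4))
P=[]
for a,b in zip(C["top"],C["side"]):
    p,r=tri(a,b);P.append(p);print(p.round(4),round(r,4))
d=P[0]-P[3];print(np.linalg.norm(d),np.degrees(np.arctan2(-d[0],d[1])))
o=monitor.observe();print(R.from_rotvec(o["orientation"]).as_matrix().round(3))
E
```

```text
top (231, 220) 135 [231.  219.4] [228 216   7   8  48] [0.5218 0.0537 0.042 ]
top (257, 225) 133 [257.  224.5] [253 215   9  20 126] [ 0.5095 -0.0049  0.042 ]
top (283, 230) 134 [283.2 229.7] [277 223  14  14 152] [ 0.497  -0.0635  0.042 ]
top (310, 235) 94 [309.5 234.9] [302 227  16  16 195] [ 0.4846 -0.1221  0.042 ]
side (250, 270) 197 [249.5 269.3] [245 265   9  10  69] [0.5209 0.0538 0.042 ]
side (273, 253) 194 [273.2 253.7] [265 244  17  21 156] [ 0.5082 -0.0051  0.042 ]
side (296, 239) 195 [295.5 238.6] [287 231  18  17 180] [ 0.4961 -0.0637  0.042 ]
side (317, 224) 134 [316.7 224.1] [309 217  17  16 201] [ 0.4846 -0.1221  0.042 ]
[0.5216 0.0536 0.0408] 0.0007
[ 0.509  -0.0051  0.0413] 0.0012
[ 0.4966 -0.0637  0.0417] 0.0009
[ 0.4846 -0.1221  0.042 ] 0.0
0.17959881345172427 -11.89600868170549
[[-0.961  0.275 -0.001]
 [ 0.275  0.961 -0.002]
 [ 0.    -0.002 -1.   ]]
```

The two views agree within 1.2 mm and the 180 mm key span checks out. Next: turn to the panel's yaw, lift, close the fingers and cross over to the small key.

Request:
drive_tool(
  commands=[
    [0,[0,0,-3],[0,0,-0.072]],
    [0,[0,0,-3],[0,0,0]],
    [0,[-2.26,-2.57,0],[0,0,0]],
    [0,[-2.26,-2.57,0],[0,0,0]],
    [0,[-2.26,-2.57,0],[0,0,0]],
  ],
  force=10,
)

```text
clock: 0.52
eef_pos: [0.2365, 0.5589, 0.2989]
orientation: [0.322, 3.125, 0.001]
ft_force: [1.2, -0.3, 0.5]
grip_width: 0.0566
gripper_force: 0.0
```

Request:
drive_tool(
  commands=[
    [0,[-2.26,-2.57,0],[0,0,0]],
    [0,[-2.26,-2.57,0],[0,0,0]],
    [0,[-2.26,-2.57,0],[0,0,0]],
    [0,[-2.26,-2.57,0],[0,0,0]],
    [0,[-2.26,-2.57,0],[0,0,0]],
  ],
)

```text
clock: 0.93
eef_pos: [0.3208, 0.4088, 0.2982]
orientation: [-0.324, -3.125, 0.001]
ft_force: [0.1, 0.6, 0.2]
grip_width: 0.0235
gripper_force: 0.0
```

Request:
drive_tool(
  commands=[
    [0,[-2.26,-2.57,0],[0,0,0]],
    [0,[-2.26,-2.57,0],[0,0,0]],
    [0,[-2.26,-2.57,0],[0,0,0]],
    [0,[-2.26,-2.57,0],[0,0,0]],
    [0,[-2.26,-2.57,0],[0,0,0]],
  ],
)

```text
clock: 1.35
eef_pos: [0.4049, 0.2599, 0.2984]
orientation: [-0.324, -3.125, 0.0]
ft_force: [0.5, 0.2, 0.4]
grip_width: 0.0005
gripper_force: 0.0
```

Request:
drive_tool(
  commands=[
    [0,[-2.26,-2.57,0],[0,0,0]],
    [0,[-2.26,-2.57,0],[0,0,0]],
    [0,[-2.26,-2.57,0],[0,0,0]],
    [0,[-2.26,-2.57,0],[0,0,0]],
    [0,[0,0,0],[0,0,0]],
  ],
)

```text
clock: 1.77
eef_pos: [0.474, 0.1378, 0.2982]
orientation: [0.332, 3.123, -0.004]
ft_force: [0.2, -0.0, -0.7]
grip_width: 0.0006
gripper_force: 0.0
```

Request:
drive_tool(
  commands=[
    [0,[-2.13,-2.42,0],[0,0,0]],
    [0,[-2.13,-2.42,0],[0,0,0]],
    [0,[-2.13,-2.42,0],[0,0,0]],
    [0,[0,0,4],[0,0,0]],
    [0,[0,0,4],[0,0,0]],
  ],
)

```text
clock: 2.18
eef_pos: [0.5227, 0.0573, 0.2207]
orientation: [0.328, 3.117, 0.002]
ft_force: [0.2, 1.4, -0.4]
grip_width: 0.0005
gripper_force: 0.0
```

Request:
drive_tool(
  commands=[
    [0,[0,0,4],[0,0,0]],
    [0,[0,0,4],[0,0,0]],
    [0,[0,0,4],[0,0,0]],
    [0,[0,0,0],[0,0,0]],
    [0,[0,0,0],[0,0,0]],
  ],
)

```text
clock: 2.6
eef_pos: [0.5169, 0.0585, 0.0964]
orientation: [-0.323, -3.118, 0.002]
ft_force: [0.2, -0.1, 0.9]
grip_width: 0.0003
gripper_force: 0.0
```

Run:
```python
from h import *
im=[]
for n in("top","side"):
    g=eyes.grab_frame(n)[:,:,::-1]
    im.append(cv2.resize(g[150:310,180:360],None,fx=2.2,fy=2.2,interpolation=2))
cv2.imwrite("pics/a1.png",np.hstack(im)); o=monitor.observe();print(o["eef_pos"],o["orientation"],o["ft_force"])
```

```text
[0.52132651 0.05873602 0.1009444 ] [3.23527501e-01 3.12198545e+00 9.48554380e-04] [ 1.26686472 -0.42330854  0.14136565]
```

View pics/a1.png

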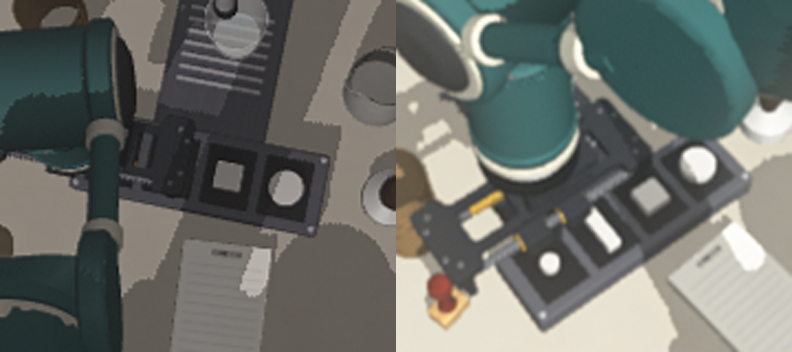

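Both views show the gripper above the small key, with all keys still up and the fingertips hidden. The measured TCP is 5 mm off in y, so I'll correct that and descend.

Request:
drive_tool(
  commands=[
    [0,[-0.1,-0.5,2],[0,0,0]],
    [0,[0,0,2],[0,0,0]],
    [0,[0,0,0],[0,0,0]],
    [0,[0,0,0],[0,0,0]],
    [0,[0,0,0],[0,0,0]],
  ],
)

```text
clock: 3.12
eef_pos: [0.5218, 0.0534, 0.0615]
orientation: [0.324, 3.121, 0.001]
ft_force: [-0.2, -0.0, 0.9]
grip_width: 0.0005
gripper_force: 0.0
```

Request:
drive_tool(
  commands=[
    [0,[0,0,0],[0,0,0]],
    [0,[0,0,0],[0,0,0]],
    [0,[0,0,0],[0,0,0]],
    [0,[0,0,0],[0,0,0]],
    [0,[0,0,0],[0,0,0]],
  ],
)

```text
clock: 3.53
eef_pos: [0.5198, 0.0532, 0.059]
orientation: [0.324, 3.124, 0.0]
ft_force: [0.4, -0.4, 0.1]
grip_width: 0.0007
gripper_force: 0.0
```

Request:
drive_tool(
  commands=[
    [0,[0,0,1.2],[0,0,0]],
    [0,[0,0,0.4],[0,0,0]],
    [0,[0,0,0.3],[0,0,0]],
    [0,[0,0,0.2],[0,0,0]],
    [0,[0,0,0.1],[0,0,0]],
  ],
)

```text
clock: 3.95
eef_pos: [0.5193, 0.0531, 0.0363]
orientation: [-0.324, -3.124, 0.0]
ft_force: [-3.8, -0.8, 10.4]
grip_width: 0.0006
gripper_force: 5.1
```

Request:
drive_tool(
  commands=[
    [0,[0,0,0.1],[0,0,0]],
    [0,[0,0,0],[0,0,0]],
    [0,[0,0,0],[0,0,0]],
    [0,[0,0,0],[0,0,0]],
    [0,[0,0,0],[0,0,0]],
  ],
)

```text
clock: 4.37
eef_pos: [0.5193, 0.0532, 0.0364]
orientation: [-0.324, -3.124, 0.0]
ft_force: [-3.7, -0.8, 9.5]
grip_width: 0.0005
gripper_force: 4.1
```

Request:
drive_tool(
  commands=[
    [0,[0,0,-3.2],[0,0,0]],
    [0,[0,0,0],[0,0,0]],
    [0,[-0.1,-3,0],[0,0,0]],
    [0,[0,-3,0],[0,0,0]],
    [0,[-0.1,-3,0],[0,0,0]],
  ],
)

```text
clock: 4.78
eef_pos: [0.5029, -0.0358, 0.0676]
orientation: [0.321, 3.125, -0.0]
ft_force: [0.3, 0.2, 0.3]
grip_width: 0.0006
gripper_force: 0.0
```

Request:
drive_tool(
  commands=[
    [0,[0,-2.9,0],[0,0,0]],
    [0,[0,0,0],[0,0,0]],
    [0,[0,0,0],[0,0,0]],
    [0,[0,0,0],[0,0,0]],
    [0,[0,0,0],[0,0,0]],
  ],
)

```text
clock: 5.2
eef_pos: [0.4973, -0.0629, 0.0675]
orientation: [-0.323, -3.125, -0.001]
ft_force: [0.1, 0.3, 0.0]
grip_width: 0.0005
gripper_force: 0.0
```

Run:
```python
from h import *
im=[]
for n in("top","side"):
    g=eyes.grab_frame(n)[:,:,::-1]
    im.append(cv2.resize(g[150:310,180:360],None,fx=2.2,fy=2.2,interpolation=2))
cv2.imwrite("pics/a2.png",np.hstack(im)); o=monitor.observe();print(o["eef_pos"],o["orientation"],o["ft_force"])
```

```text
[ 0.49732733 -0.06270451  0.06760106] [-3.22038263e-01 -3.12492133e+00 -2.96007385e-04] [-0.35040969 -0.34133031  0.48921137]
```

View pics/a2.png

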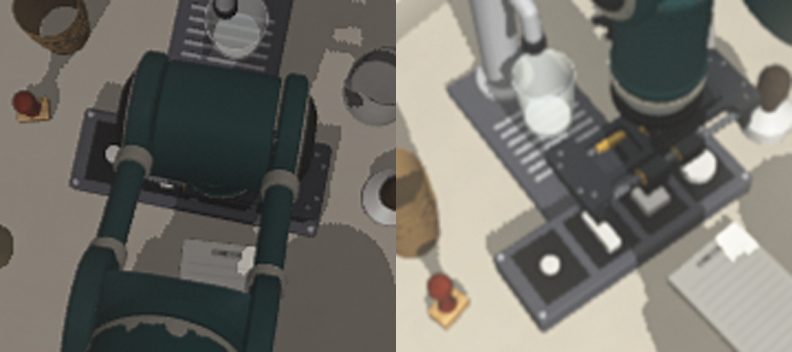

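Run:
```python
from h import *
for f in("a1","a2"):
    g=cv2.imread(f"pics/{f}.png",0)[:,396:]
    k,l,st,c=cv2.connectedComponentsWithStats((g>130).astype(np.uint8),connectivity=4)
    i=l[264,153];p=c[i]/2.2+[180-.3,150-.3];print(st[i],p,plane("side",p,.042).round(4),plane("side",p,.036).round(4))
```

```text
[143 252  21  23 378] [249.5015873  269.18412698] [0.5211 0.0536 0.042 ] [0.5232 0.0519 0.036 ]
[144 255  20  20 325] [249.5993007  269.83986014] [0.5199 0.0545 0.042 ] [0.522  0.0528 0.036 ]
```

Request:
drive_tool(
  commands=[
    [0,[0.1,-0.1,0],[0,0,0]],
    [0,[0,0,0],[0,0,0]],
    [0,[0,0,0],[0,0,0]],
    [0,[0,0,0],[0,0,0]],
    [0,[0,0,0],[0,0,0]],
  ],
)

```text
clock: 5.72
eef_pos: [0.496, -0.0643, 0.0677]
orientation: [0.324, 3.125, -0.0]
ft_force: [0.3, -0.8, -0.6]
grip_width: 0.0002
gripper_force: 0.0
```

Run:
```python
from h import *
new={n:eyes.grab_frame(n)[:,:,::-1].copy() for n in("top","side")}
for n in new: cv2.imwrite(f"pics/{n}2.png",new[n])
def proj(n,p):
    m=eyes.camera_model(n);q=R.from_rotvec(m["attitude"]).inv().apply(p-m["eye"])*[1,-1,-1];q=m["K"]@q;return q[:2]/q[2]
print(proj("side",np.array([.5213,.0537,.042])),proj("side",np.array([.5213,.0537,.036])))
rows=[]
for n,f in (("side",lambda a:a[200:320,150:290]),):
    for im in(cv2.imread(f"pics/{n}0.png"),new[n]): rows.append(cv2.resize(f(im),None,fx=2.8,fy=2.8,interpolation=0))
cv2.imwrite("pics/cmp.png",np.hstack(rows))
for th in(110,140,165):
  for im in(cv2.imread("pics/side0.png",0),cv2.cvtColor(new["side"],6)):
    k,l,st,c=cv2.connectedComponentsWithStats((im>th).astype(np.uint8),connectivity=4);i=l[270,250];print(th,st[i],c[i])
```

```text
[249.38402618 269.16248969] [249.56761984 270.34561603]
110 [245 265   9  10  70] [249.44285714 269.27142857]
110 [245 266  10   9  74] [249.59459459 269.91891892]
140 [246 265   8   9  57] [249.56140351 269.10526316]
140 [246 266   8   9  61] [249.55737705 269.95081967]
165 [246 266   8   8  45] [249.64444444 269.13333333]
165 [246 266   8   9  57] [249.56140351 269.8245614 ]
```

View pics/cmp.png

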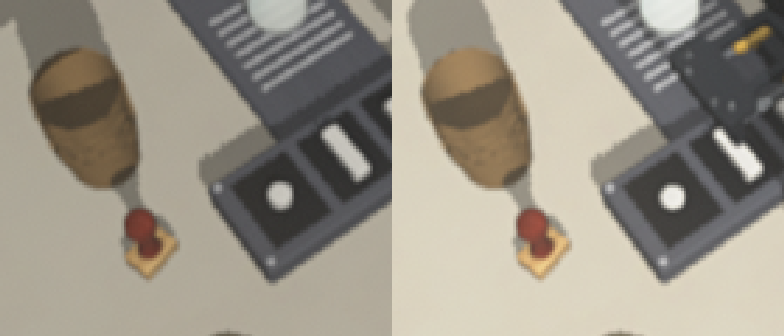

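Cups and stamp haven't moved, and the small key now sits lower: its centroid moved about 0.8 px, and the full 1.2 px is reduced because less of its side shows. It stopped at z = 0.0363 under 10 N, which means it is fully in. Next, the square key.

Request:
drive_tool(
  commands=[
    [0,[0,0,1.5],[0,0,0]],
    [0,[0,0,0.7],[0,0,0]],
    [0,[0,0,0.4],[0,0,0]],
    [0,[0,0,0.3],[0,0,0]],
    [0,[0,0,0.2],[0,0,0]],
  ],
)

```text
clock: 6.23
eef_pos: [0.4952, -0.0644, 0.0363]
orientation: [-0.324, -3.123, -0.0]
ft_force: [-3.7, 0.4, 9.5]
grip_width: 0.0003
gripper_force: 5.2
```

Request:
drive_tool(
  commands=[
    [0,[0,0,0.1],[0,0,0]],
    [0,[0,0,0],[0,0,0]],
    [0,[0,0,0],[0,0,0]],
    [0,[0,0,0],[0,0,0]],
    [0,[0,0,0],[0,0,0]],
  ],
)

```text
clock: 6.65
eef_pos: [0.4953, -0.0644, 0.0364]
orientation: [-0.324, -3.123, -0.0]
ft_force: [-4.8, 0.3, 7.5]
grip_width: 0.0004
gripper_force: 3.9
```

Same stop height, so the square key is in. On to the bar.

Request:
drive_tool(
  commands=[
    [0,[0,0,-3.0],[0,0,0]],
    [0,[0,0,0],[0,0,0]],
    [0,[-0.1,3,0],[0,0,0]],
    [0,[0,3.1,0],[0,0,0]],
    [0,[0,0,0],[0,0,0]],
  ],
)

```text
clock: 7.07
eef_pos: [0.5112, -0.0018, 0.0664]
orientation: [0.322, 3.122, 0.003]
ft_force: [0.0, 0.2, -0.0]
grip_width: 0.0001
gripper_force: 0.0
```

Request:
drive_tool(
  commands=[
    [0,[0,0,0],[0,0,0]],
    [0,[0,0,0],[0,0,0]],
    [0,[0,0,0],[0,0,0]],
    [0,[0,0,0],[0,0,0]],
    [0,[0,0,0],[0,0,0]],
  ],
)

```text
clock: 7.48
eef_pos: [0.5093, -0.0058, 0.0655]
orientation: [-0.326, -3.124, 0.0]
ft_force: [-0.6, -0.6, -0.4]
grip_width: 0.0006
gripper_force: 0.0
```

Run:
```python
from h import *
a=cv2.imread("pics/side0.png");b=eyes.grab_frame("side")[:,:,::-1]
cv2.imwrite("pics/cmp3.png",np.hstack([cv2.resize(x[190:310,220:360],None,fx=2.8,fy=2.8,interpolation=0) for x in(a,b)]))
```

```text
(no output)
```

View pics/cmp3.png

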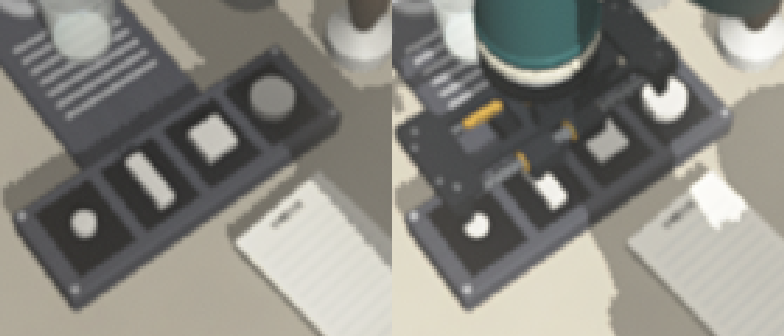

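The fingers are over the bar. The square key, crop (606,140), sits lower, and the large key at (664,100) is unchanged. Now I press the bar.

Request:
drive_tool(
  commands=[
    [0,[0,0,1.5],[0,0,0]],
    [0,[0,0,0.6],[0,0,0]],
    [0,[0,0,0.4],[0,0,0]],
    [0,[0,0,0.3],[0,0,0]],
    [0,[0,0,0.2],[0,0,0]],
  ],
)

```text
clock: 7.95
eef_pos: [0.5088, -0.0053, 0.0362]
orientation: [-0.324, -3.122, 0.001]
ft_force: [-9.5, -1.2, 23.6]
grip_width: 0.0003
gripper_force: 11.9
```

Request:
drive_tool(
  commands=[
    [0,[0,0,0],[0,0,0]],
    [0,[0,0,0],[0,0,0]],
    [0,[0,0,0],[0,0,0]],
    [0,[0,0,0],[0,0,0]],
    [0,[0,0,0],[0,0,0]],
  ],
)

```text
clock: 8.37
eef_pos: [0.5088, -0.0053, 0.0364]
orientation: [-0.324, -3.123, 0.001]
ft_force: [-4.7, -1.5, 7.1]
grip_width: 0.0005
gripper_force: 3.7
```

Request:
drive_tool(
  commands=[
    [0,[0,0,0.1],[0,0,0]],
    [0,[0,0,0],[0,0,0]],
    [0,[0,0,0],[0,0,0]],
    [0,[0,0,0],[0,0,0]],
    [0,[0,0,0],[0,0,0]],
  ],
)

```text
clock: 8.78
eef_pos: [0.5088, -0.0053, 0.0363]
orientation: [-0.324, -3.123, 0.001]
ft_force: [-7.2, -1.9, 14.9]
grip_width: 0.0003
gripper_force: 7.3
```

Request:
drive_tool(
  commands=[
    [0,[0,0,0],[0,0,0]],
    [0,[0,0,0],[0,0,0]],
    [0,[0,0,0],[0,0,0]],
    [0,[0,0,0],[0,0,0]],
    [0,[0,0,0],[0,0,0]],
  ],
)

```text
clock: 9.2
eef_pos: [0.5088, -0.0053, 0.0363]
orientation: [-0.324, -3.123, 0.001]
ft_force: [-8.4, -1.5, 14.6]
grip_width: 0.0002
gripper_force: 7.3
```

Steady at about 15 N, with the bar at its bottom stop.

```bash
python3 -c "
from workcell import manip
print(manip.finish_job())"
```

```text
the job is handed in; nothing more can be done
None
```

I pushed in the small round key, then the square key, and handed the job in at about 9 s with the bar held down at about 15 N; the large key and bystanders showed no movement in the pictures I took, but no verdict came back.

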